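# Free the heater well for the crucible

### The job

A small dropper bottle has been left standing in the round well of the block heater. Move it out and stand it upright in the empty low tray, then set the porcelain crucible upright in the well, so that it rests on the well's floor. Do not tip the bottle or the crucible over, and leave the other things where they are.

Things in the scene. Friction and masses are not known exactly. Their poses are not given: they have to be found in the camera images.
- heater: Block heater, fixed to the bench, switched off: a flat white case 120 x 140 mm (x, y) with a grey control strip on the side that faces -x, and on it an aluminium plate whose top lies 45 mm above the bench. One round well in the plate, 60 mm across and 8 mm deep. It stands left or right on the bench. Origin: centre of the underside; z up.
- well (a point): Centre of the floor of the heater's round well, 37 mm above the bench, 8 mm below the aluminium top; 10 mm from the heater's origin along its +x.
- tray: Low open white plastic tray, 130 x 130 x 18 mm outside, walls and floor 4 mm thick, fixed to the bench and empty, on the side of the bench opposite the heater. Origin: centre of the underside; z up.
- tray_floor (a point): Centre of the tray's inner floor, 4 mm above the bench.
- dropper_bottle: Small round brown dropper bottle with a black cap, 34 mm across, 70 mm high, about 50 g. Stands upright in the heater's well at the start, up to 9 mm off its centre. Origin: centre of its underside; z up along the bottle. The straight body is about 34 mm across up to about 40 mm, the cap a little narrower; grip it anywhere across.
- crucible: White porcelain crucible, open cup, 37 mm high, round: 47 mm across at the rim and tapering to 30 mm at the foot, about 50 g. Stands upright on the bench between heater and tray. Origin: centre of its underside; z up. Grip it across the outside of the rim, with the fingertips about 20 mm below the rim.
- stopper: Bystander, to be left alone: dark red-brown rubber stopper, 28 mm across, 26 mm high, standing on the bench beyond the crucible. Origin: centre of its underside.
- vial: Bystander, to be left alone: small vial with a blue cap, 22 mm across, 50 mm high, standing on the bench beyond the crucible. Origin: centre of its underside.
- amber_bottle: Bystander, to be left alone: larger brown reagent bottle with a white cap, 56 mm across, 118 mm high, standing behind the stopper, in front of the tall glass cylinder. Origin: centre of its underside.

How it is judged:
On the way:
1. the dropper bottle stands upright in the tray, while the crucible is not yet in the well (x of dropper_bottle in the frame of tray_floor between -0.06 and 0.06 m and y of dropper_bottle in the frame of tray_floor between -0.06 and 0.06 m and z of dropper_bottle in the frame of tray_floor between -0.006 and 0.006 m and angle between dropper_bottle's own z axis and vertical below 0.17 rad and horizontal distance between crucible and well above 0.05 m), for 0.2 s.
At the end, for the whole second after the job is handed in: Dropper bottle on the tray's floor inside its walls (base height within 6 mm), upright within 10 degrees; crucible in the heater's well, foot within 17 mm of the well's centre and 5 mm of its floor's height, upright within 10 degrees; both at rest (x of dropper_bottle in the frame of tray_floor between -0.06 and 0.06 m and y of dropper_bottle in the frame of tray_floor between -0.06 and 0.06 m and z of dropper_bottle in the frame of tray_floor between -0.006 and 0.006 m and angle between each of dropper_bottle, crucible's own z axis and vertical below 0.17 rad and horizontal distance between crucible and well below 0.017 m and z of crucible in the frame of well between -0.005 and 0.005 m and linear speed of each of dropper_bottle, crucible below 0.02 m/s); the robot touches nothing.
It fails at once if the dropper bottle is tipped over (more than 40 degrees) (angle between dropper_bottle's own z axis and vertical above 0.7 rad).
It fails at once if the crucible is tipped over (more than 40 degrees) (angle between crucible's own z axis and vertical above 0.7 rad).
It fails at once if the stopper, the vial or the amber bottle is moved by more than 30 mm (distance of any of stopper, vial, amber_bottle from where it was at the start of the episode above 0.03 m).
It also fails if it takes over 58 s, if anything falls off the work surface, if the arm or the gripper's body presses on something with over 40 N, if the wrist force passes 120 N, or if a joint passes its speed limit or range.

### The arm

A 6-joint arm with a two-finger parallel gripper is mounted at the origin on a cart in front of the work surface, level with it; the furniture and walls round the work are solid. World frame = base frame: x ahead of the robot, y to its left, z up, the work surface at z = 0. Lengths are in m, angles in rad, forces in N, time in s.
With the tool pointing down it reaches from about 0.35 to 0.725 m from the base axis. Payload 6 kg.
Tool frame: the origin (TCP) lies at the very end of the fingers, on their centre line; the grasp point (between the pads) lies 19 mm behind it; z points along the fingers, y is the line along which they close (so a half turn about z gives the same grasp; the last joint's range is limited). The gripper opens to 85 mm and grips with 20 to 120 N. Pads are 22 mm wide; open, the fingers measure 114 mm over their backs; the gripper's body (76 mm by 85 mm) begins 54 mm behind the grasp point. The pads swing forward as they close: fully open they stand 13 mm farther back than shut.
Start: joints at [-0.79, 0.04, 0.085, 0, -1.615, -0.334], TCP at [0.259, -0.541, 0.231] pointing down, gripper open.
Joint ranges: [-2.56, 2.56], [-1.29, 2.01], [-1.08, 1.49], [-3.29, 1.98], [-2.81, -0.18], [-2.99, 2.99]. Speed limits (rad/s): [2.57, 2.57, 3.01, 3.14, 3.14, 3.14].

### API

Orientations are given as a rotation vector (axis times angle).
In Python, from workcell import bot gives the robot as it stands.
- The arm moves only by the tool servo_tool, never from a script. Its argument "targets" is a list of rows, each a list of 6 numbers: the shift along the tool's x, y, z in units of 0.3 m (1.0 is 0.3 m), then the turn, a rotation vector about the tool's x, y, z in units of 90 degrees (1.0 is 90 degrees). A call has 1 to 10 rows; each row shifts and turns the commanded pose from where the row before left it, along the tool's axes as they then stand; what a row does not reach is not made up. A row lasts 1/10 s, in which the tool goes at most 50 mm and 8.59 degrees, less where a joint would pass 70% of its speed; a pose out of reach is approached as far as the arm can. A call with a number of a shift or a turn outside -1 to 1 is refused whole. A call with a gripper value outside its range is refused whole. "jaw" is the gripper command: -1 is shut, 1 is fully open, values between are in proportion, set as the call begins (left out, the last holds). The fingers move at their own pace and stop on an object; "newtons" is the grip in N (left out, the last holds). Time passes only in rows, so rows that do not move let the fingers close. It gives the time, the measured TCP pose, the force, the opening and the grip force at its end, in the units of the state.
- bot.get_obs(): the state, without advancing time (a new reading comes with each control period).
- bot.get_image(name): name is "side" or "top" or "wrist"; returns the picture (384x512x3 uint8, red, green, blue); there is no depth.
- bot.camera_info(name): a dict with "K" (3x3 intrinsics, pixels), "position" and "orientation" of the camera in the world. Camera axes: x right, y down, z forward; pixel columns grow to the right and rows downward; lengths in m; the calibration is good to about 2 mm. The wrist camera is an equidistant fisheye: a pixel r from the principal point sees the ray r / f radians off the axis. A picture is of the moment at which its call begins: read the wrist's pose just before it. camera_info takes no time and is no camera call; for the wrist camera it gives the pose at the moment of the call.
- bot.job_done(): hands the job in; it is judged then, once.
The state is a dict: "clock": time; "q": joint angles; "joint_velocities": joint speeds; "tau": joint torques, N m; "position": TCP position; "eef_rot": TCP orientation; "ft_force": force on the tool from outside, world axes, zero at the start; "moment": the same for the moment, N m; "gripper_width": finger opening in m; "finger_force": force on a finger pad.
Only numpy, scipy, OpenCV 4.12 (cv2) and the standard library are available. Lean on these libraries where they do the work, as an engineer would, in place of code of your own. Each camera call takes 0.05 s, during which the arm holds its last target. There are 200 camera calls.

## Working session

There is one attempt and no reset: what is moved stays moved. The work goes in short steps, Python scripts to look and compute and a tool call to move; the robot and the scene stay as the last step left them, time stands still between calls to the robot, and variables do not carry over. Pictures are saved under pics/ and viewed, at most 10 in all, crops included, and the job is handed in when it is done.

Besides the shell and the picture viewer there is one more tool, called after "Request:" in YAML: its name, and indented under it one key for each argument. servo_tool: Moves the arm, as the interface text tells. Shifts and turns lie within -1 to 1; 1 stands for 0.3 m of shift or 90 degrees of turn. Its arguments: {"type":"object","properties":{"targets":{"type":"array","items":{"type":"array","items":{"type":"number"}}},"jaw":{"type":"number"},"newtons":{"type":"number"}},"required":["targets"]}

```bash
mkdir -p pics; cat > h.py <<'E'
import numpy as np, cv2
from scipy.spatial.transform import Rotation as R
from workcell import bot
def save(n,f):
    im=bot.get_image(n); cv2.imwrite('pics/'+f,im[:,:,::-1]); return im
def rot(o):
    o=np.array(o,float)
    return o if o.shape==(3,3) else (R.from_rotvec(o).as_matrix() if o.size==3 else R.from_quat(o).as_matrix())
def ray(n,u,v,ci=None):
    ci=ci or bot.camera_info(n); K=np.array(ci['K']); p=np.array(ci['position']); M=rot(ci['orientation'])
    x=(u-K[0,2])/K[0,0]; y=(v-K[1,2])/K[1,1]
    if n=='wrist':
        r=np.hypot(x,y); d=np.array([np.sin(r)*x/max(r,1e-9),np.sin(r)*y/max(r,1e-9),np.cos(r)])
    else: d=np.array([x,y,1.])
    return p,M@d
def at(n,u,v,z,ci=None):
    p,d=ray(n,u,v,ci); return p+d*(z-p[2])/d[2]
E
python3 - <<'E'
from h import *
for n in ['side','top','wrist']:
    save(n,n+'0.png'); print(n,bot.camera_info(n))
o=bot.get_obs(); print(o)
E
```

```text
side {'K': array([[375.50360913,   0.        , 255.20456847],
       [  0.        , 375.50360913, 195.95132033],
       [  0.        ,   0.        ,   1.        ]]), 'position': array([0.31690934, 0.73364419, 0.4326111 ]), 'orientation': array([-0.45143318,  2.4520877 , -1.57586162])}
top {'K': array([[470.16933371,   0.        , 253.92668218],
       [  0.        , 470.16933371, 191.39503466],
       [  0.        ,   0.        ,   1.        ]]), 'position': array([0.51426593, 0.00420239, 1.23041971]), 'orientation': array([-2.20888238,  2.17931096, -0.06518345])}
wrist {'K': array([[297.31863964,   0.        , 257.29037193],
       [  0.        , 297.31863964, 192.0984589 ],
       [  0.        ,   0.        ,   1.        ]]), 'position': array([ 0.18568203, -0.57636979,  0.37209907]), 'orientation': array([1.56848534, 2.49293871, 0.40390454])}
{'clock': 0.15, 'q': array([-7.90334239e-01,  4.06787784e-02,  8.40416280e-02, -3.26409038e-04,
       -1.61546584e+00, -3.33669083e-01]), 'joint_velocities': array([-0.00115858, -0.00090706,  0.0045286 ,  0.00177074, -0.00064283,
        0.00128236]), 'tau': array([-2.41421119e-03, -3.68616843e+01,  3.47689140e+01,  6.93632483e+00,
       -4.40912074e-03,  6.94821651e-06]), 'position': array([ 0.25918026, -0.54086578,  0.23050819]), 'eef_rot': array([ 6.95927976e-01, -3.06311660e+00, -2.01273330e-03]), 'ft_force': array([ 0.24768123,  0.29504383, -0.37898992]), 'moment': array([-0.05053303, -0.02548284, -0.03311007]), 'finger_force': 0.0, 'gripper_width': 0.08545405811401824}
```

View pics/top0.png

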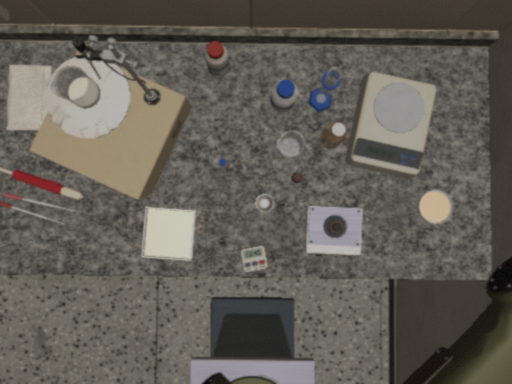

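View pics/side0.png

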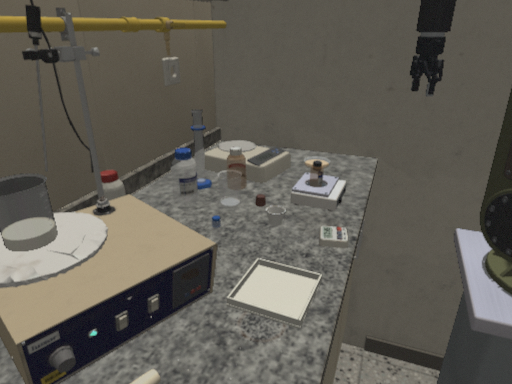

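The top picture shows the heater near (335,230) with the bottle near (335,227), the crucible near (264,203), the tray near (169,233), the stopper at (297,177) and the vial at (222,162). The side picture agrees with this. I'll enlarge the top view to measure.

```bash
python3 - <<'E'
from h import *
im=cv2.imread('pics/top0.png')
a=cv2.resize(im[195:265,295:375],None,fx=5,fy=5,interpolation=cv2.INTER_CUBIC)
b=cv2.resize(im[165:235,235:315],None,fx=5,fy=5,interpolation=cv2.INTER_CUBIC)
cv2.imwrite('pics/c1.png',np.hstack([a,b]))
# tray mask
t=at('top',169,233.5,0.018);print('tray',t)
for n,p,z in [('heater',(334.5,230),.045),('bottle',(335,227),.107),('cruc',(264,203),.037),('stop',(297,177),.026),('vial',(222,162),.05),('amber',(338,130),.118)]: print(n,at('top',*p,z).round(4))
for c in [(146,208),(195.5,209),(193,260),(142,258)]: print(at('top',*c,.018).round(4))
E
```

```text
tray [0.47161761 0.21780888 0.018     ]
heater [ 0.4869 -0.2027  0.045 ]
bottle [ 0.4954 -0.193   0.107 ]
cruc [ 0.5526 -0.0248  0.037 ]
stop [ 0.621  -0.1091  0.026 ]
vial [0.6543 0.0828 0.05  ]
amber [ 0.7268 -0.1974  0.118 ]
[0.5363 0.2786 0.018 ]
[0.5354 0.1511 0.018 ]
[0.4048 0.1548 0.018 ]
[0.4082 0.2854 0.018 ]
```

View pics/c1.png

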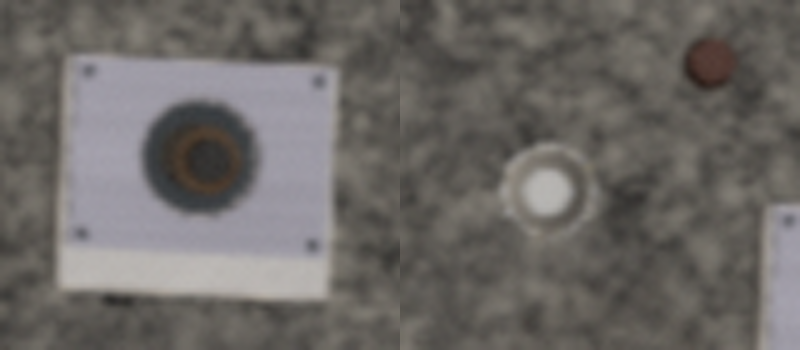

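```bash
cat >> h.py <<'E'
def go(w,rows=None):
    o=bot.get_obs(); d=R.from_rotvec(o['eef_rot']).inv().apply(np.array(w)-o['position'])/.3
    n=rows or int(np.ceil(np.abs(np.linalg.norm(d))/.14)); print('total',d.round(4),'rows',n,'each',(d/n).round(4),'pos',o['position'].round(4))
E
python3 - <<'E'
from h import *
for n,p,z in [('well',(334.8,225.8),.045),('bottle',(336.2,226.4),.107),('cruc',(264.4,202.4),.037),('crucfoot',(263.9,202.8),.004)]: print(n,at('top',*p,z).round(4))
b=at('top',336.2,226.4,.107)
go([b[0],b[1],.2])
E
```

```text
well [ 0.4974 -0.2034  0.045 ]
bottle [ 0.4969 -0.1959  0.107 ]
cruc [ 0.5542 -0.0258  0.037 ]
crucfoot [ 0.5542 -0.0253  0.004 ]
total [-1.2115  0.6945  0.1025] rows 11 each [-0.1101  0.0631  0.0093] pos [ 0.2592 -0.5409  0.2305]
```

Request:
servo_tool:
  targets:
    - [-0.121,0.0695,0.01,0,0,0]
    - [-0.121,0.0695,0.01,0,0,0]
    - [-0.121,0.0695,0.01,0,0,0]
    - [-0.121,0.0695,0.01,0,0,0]
    - [-0.121,0.0695,0.01,0,0,0]
    - [-0.121,0.0695,0.01,0,0,0]
    - [-0.121,0.0695,0.01,0,0,0]
    - [-0.121,0.0695,0.01,0,0,0]
    - [-0.121,0.0695,0.01,0,0,0]
    - [-0.121,0.0695,0.01,0,0,0]
  jaw: 1

```text
clock: 1.15
position: [0.4971, -0.1945, 0.2011]
eef_rot: [0.696, -3.063, -0.0]
ft_force: [1.0, -1.5, 0.4]
gripper_width: 0.0858
finger_force: 0.0
```

Request:
servo_tool:
  targets:
    - [0,0,0,0,0,0]
    - [0,0,0,0,0,0]
    - [0,0,0,0,0,0]

```text
clock: 1.45
position: [0.4962, -0.1967, 0.2013]
eef_rot: [0.695, -3.064, 0.0]
ft_force: [0.2, 0.1, 0.5]
gripper_width: 0.0853
finger_force: 0.0
```

```bash
python3 - <<'E'
from h import *
ci=bot.camera_info('wrist')
o=bot.get_obs(); print(o['position'],o['eef_rot'],o['ft_force'])
im=save('wrist','w1.png'); np.save('w1.npy',ci,allow_pickle=True)
go([.4969,-.1959,.2])
K=ci['K'];M=rot(ci['orientation'])
def proj(P):
    c=M.T@(np.array(P)-ci['position']); r=np.hypot(c[0],c[1]); th=np.arctan2(r,c[2]); return (K[0,2]+K[0,0]*th*c[0]/r, K[1,2]+K[1,1]*th*c[1]/r)
im=im[:,:,::-1].copy()
for cx,cy,z,rr in [(.4974,-.2034,.045,.03),(.4969,-.1959,.107,.013)]:
    pts=np.array([proj((cx+rr*np.cos(t),cy+rr*np.sin(t),z)) for t in np.linspace(0,6.28,60)])
    cv2.polylines(im,[np.int32(pts*4)],True,(0,255,0),1,cv2.LINE_AA,2)
cv2.imwrite('pics/w1o.png',im)
E
```

```text
[ 0.49624614 -0.19670167  0.20134609] [ 6.95295681e-01 -3.06355258e+00  1.26931304e-04] [0.19834074 0.07733533 0.50159206]
total [-0.0039  0.0022  0.0049] rows 1 each [-0.0039  0.0022  0.0049] pos [ 0.4961 -0.197   0.2015]
```

View pics/w1o.png

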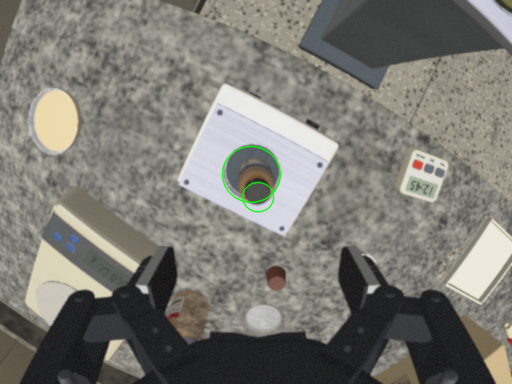

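```bash
python3 - <<'E'
from h import *
im=cv2.imread('pics/w1.png')
cv2.imwrite('pics/w1c.png',cv2.resize(im[135:225,205:305],None,fx=6,fy=6,interpolation=cv2.INTER_CUBIC))
E
```

```text
(no output)
```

View pics/w1c.png

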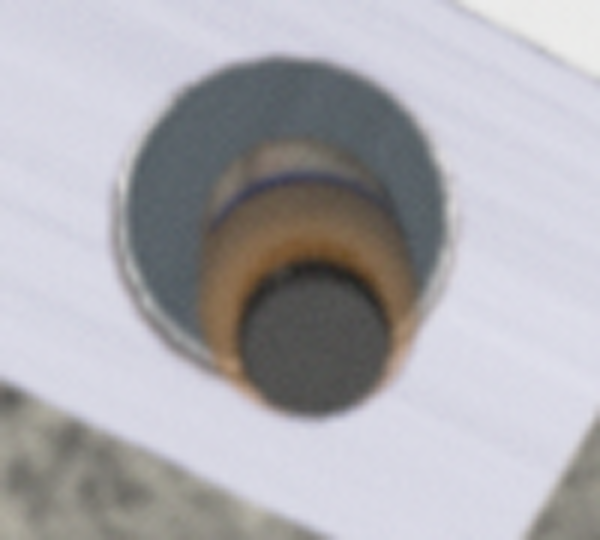

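```bash
python3 - <<'E'
from h import *
ci=np.load('w1.npy',allow_pickle=True).item()
for z in (.095,.107): print(at('wrist',257.1,191.2,z,ci), at('top',336.2,226.4,z))
print('well',at('wrist',205+282/6-.4,135+218/6-.4,.045,ci))
go([.496,-.197,.055])
E
```

```text
[ 0.49603535 -0.19693149  0.095     ] [ 0.49672163 -0.19804039  0.095     ]
[ 0.49248125 -0.19862969  0.107     ] [ 0.49690706 -0.19590293  0.107     ]
well [ 0.49342927 -0.20450993  0.045     ]
total [4.000e-04 2.000e-04 4.882e-01] rows 4 each [1.00e-04 1.00e-04 1.22e-01] pos [ 0.4961 -0.197   0.2015]
```

The wrist crop shows the cap centre at about (257,191), which puts the bottle at about (0.495, -0.197). The tool is already above it, so I'll descend and grip.

Request:
servo_tool:
  targets:
    - [0,0,0.08,0,0,0]
    - [0,0,0.08,0,0,0]
    - [0,0,0.08,0,0,0]
    - [0,0,0.08,0,0,0]
    - [0,0,0.08,0,0,0]
    - [0,0,0.05,0,0,0]
    - [0,0,0.038,0,0,0]
    - [0,0,0,0,0,0]
    - [0,0,0,0,0,0]

```text
clock: 2.4
position: [0.4969, -0.1966, 0.0558]
eef_rot: [-0.696, 3.063, -0.001]
ft_force: [-0.6, 0.1, 0.7]
gripper_width: 0.0854
finger_force: 0.0
```

Request:
servo_tool:
  targets:
    - [0,0,0,0,0,0]
    - [0,0,0,0,0,0]
    - [0,0,0,0,0,0]
    - [0,0,0,0,0,0]
    - [0,0,0,0,0,0]
    - [0,0,0,0,0,0]
    - [0,0,0,0,0,0]
    - [0,0,0,0,0,0]
    - [0,0,0,0,0,0]
    - [0,0,0,0,0,0]
  jaw: -1
  newtons: 25

```text
clock: 3.4
position: [0.4969, -0.1963, 0.0555]
eef_rot: [-0.696, 3.063, -0.001]
ft_force: [0.5, -0.9, 5.3]
gripper_width: 0.0324
finger_force: 25.4
```

Request:
servo_tool:
  targets:
    - [0,0,-0.04,0,0,0]
    - [0,0,-0.08,0,0,0]
    - [0,0,-0.1,0,0,0]
    - [0,0,-0.08,0,0,0]
    - [0,0,-0.04,0,0,0]
    - [0,0,0,0,0,0]
    - [0,0,0,0,0,0]

```text
clock: 4.1
position: [0.496, -0.1958, 0.1553]
eef_rot: [0.696, -3.062, -0.003]
ft_force: [0.1, 0.2, -0.8]
gripper_width: 0.0318
finger_force: 24.7
```

```bash
python3 - <<'E'
from h import *
go([.4715,.2178,.158])
o=bot.get_obs();print(o['gripper_width'],o['finger_force'])
E
```

```text
total [-0.5219  1.2786 -0.007 ] rows 10 each [-0.0522  0.1279 -0.0007] pos [ 0.496  -0.1958  0.1553]
0.03175600349120663 24.69438995642122
```

Request:
servo_tool:
  targets:
    - [-0.02,0.05,0,0,0,0]
    - [-0.035,0.085,0,0,0,0]
    - [-0.05,0.12,0,0,0,0]
    - [-0.06,0.147,0,0,0,0]
    - [-0.06,0.147,0,0,0,0]
    - [-0.06,0.147,0,0,0,0]
    - [-0.06,0.147,0,0,0,0]
    - [-0.06,0.147,0,0,0,0]
    - [-0.05,0.12,0,0,0,0]
    - [-0.035,0.085,0,0,0,0]

```text
clock: 5.1
position: [0.4728, 0.1927, 0.1546]
eef_rot: [0.698, -3.06, 0.001]
ft_force: [-0.7, 0.6, -0.5]
gripper_width: 0.0321
finger_force: 24.7
```

Request:
servo_tool:
  targets:
    - [-0.02,0.05,0,0,0,0]
    - [-0.012,0.034,0,0,0,0]
    - [0,0,0,0,0,0]
    - [0,0,0,0,0,0]
    - [0,0,0,0,0,0]

```text
clock: 5.6
position: [0.4721, 0.2166, 0.1569]
eef_rot: [0.694, -3.064, -0.0]
ft_force: [-0.3, 0.6, -0.7]
gripper_width: 0.0324
finger_force: 24.7
```

```bash
python3 - <<'E'
from h import *
go([.4715,.2178,.024])
im=save('side','s2.png')
cv2.imwrite('pics/s2c.png',cv2.resize(im[150:340,180:380,::-1],None,fx=3,fy=3,interpolation=cv2.INTER_CUBIC))
E
```

```text
total [1.00e-04 4.60e-03 4.43e-01] rows 4 each [0.     0.0012 0.1107] pos [0.4721 0.2166 0.1569]
```

View pics/s2c.png

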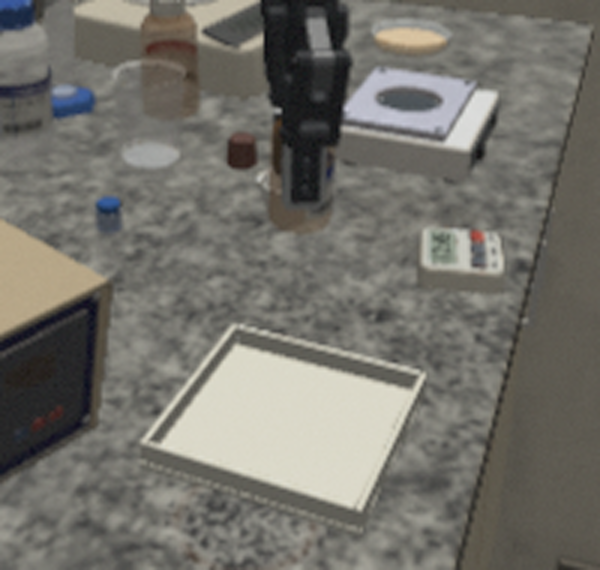

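The picture shows the bottle held upright above the tray, with the heater's well empty. I'll lower it.

Request:
servo_tool:
  targets:
    - [0,0,0.06,0,0,0]
    - [0,0,0.09,0,0,0]
    - [0,0,0.09,0,0,0]
    - [0,0,0.08,0,0,0]
    - [0,0,0.06,0,0,0]
    - [0,0,0.03,0,0,0]
    - [0,0,0.02,0,0,0]
    - [0,0,0.01,0,0,0]
    - [0,0,0,0,0,0]
    - [0,0,0,0,0,0]

```text
clock: 6.65
position: [0.4724, 0.2178, 0.0258]
eef_rot: [-0.696, 3.062, 0.001]
ft_force: [0.1, -0.7, -0.1]
gripper_width: 0.0322
finger_force: 24.7
```

Request:
servo_tool:
  targets:
    - [0,0,0.004,0,0,0]
    - [0,0,0.004,0,0,0]
    - [0,0,0,0,0,0]
    - [0,0,0,0,0,0]

```text
clock: 7.05
position: [0.472, 0.2176, 0.0226]
eef_rot: [-0.696, 3.063, 0.0]
ft_force: [-0.4, -0.6, -0.1]
gripper_width: 0.0321
finger_force: 24.7
```

Request:
servo_tool:
  targets:
    - [0,0,0.004,0,0,0]
    - [0,0,0,0,0,0]
    - [0,0,0,0,0,0]

```text
clock: 7.35
position: [0.4724, 0.2176, 0.0223]
eef_rot: [-0.696, 3.062, -0.0]
ft_force: [-1.4, -1.2, 5.3]
gripper_width: 0.0322
finger_force: 24.3
```

Contact at 5 N. I'll open slowly in place, then rise.

Request:
servo_tool:
  targets:
    - [0,0,0,0,0,0]
    - [0,0,0,0,0,0]
    - [0,0,0,0,0,0]
    - [0,0,0,0,0,0]
    - [0,0,0,0,0,0]
    - [0,0,0,0,0,0]
  jaw: 1

```text
clock: 7.95
position: [0.4719, 0.2175, 0.0212]
eef_rot: [0.696, -3.063, -0.0]
ft_force: [0.5, -0.6, -0.4]
gripper_width: 0.0855
finger_force: 0.0
```

Request:
servo_tool:
  targets:
    - [0,0,-0.03,0,0,0]
    - [0,0,-0.07,0,0,0]
    - [0,0,-0.1,0,0,0]
    - [0,0,-0.1,0,0,0]
    - [0,0,-0.1,0,0,0]
    - [0,0,-0.07,0,0,0]
    - [0,0,0,0,0,0]
    - [0,0,0,0,0,0]

```text
clock: 8.75
position: [0.472, 0.2177, 0.163]
eef_rot: [-0.696, 3.063, 0.002]
ft_force: [0.1, 0.3, -0.7]
gripper_width: 0.0857
finger_force: 0.0
```

```bash
python3 - <<'E'
from h import *
o=bot.get_obs();print(o['gripper_width'])
go([.5542,-.0255,.165])
save('side','s3.png');save('wrist','w3.png')
E
```

```text
0.08565618969229828
total [ 0.1032 -0.8495 -0.0075] rows 7 each [ 0.0147 -0.1214 -0.0011] pos [0.472  0.2177 0.163 ]
```

View pics/s3.png

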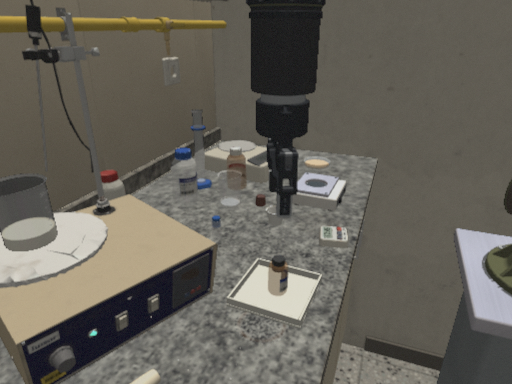

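The bottle stands upright in the tray at about (278,278). Next is the crucible.

Request:
servo_tool:
  targets:
    - [0.01,-0.08,0,0,0,0]
    - [0.016,-0.13,0,0,0,0]
    - [0.017,-0.14,0,0,0,0]
    - [0.017,-0.14,0,0,0,0]
    - [0.017,-0.14,0,0,0,0]
    - [0.014,-0.12,0,0,0,0]
    - [0.01,-0.08,0,0,0,0]
    - [0.002,-0.02,0,0,0,0]
    - [0,0,0,0,0,0]
    - [0,0,0,0,0,0]

```text
clock: 9.85
position: [0.5539, -0.0252, 0.1617]
eef_rot: [0.696, -3.062, -0.0]
ft_force: [-0.7, -0.1, -0.1]
gripper_width: 0.0858
finger_force: 0.0
```

```bash
python3 - <<'E'
from h import *
ci=bot.camera_info('wrist'); np.save('w4.npy',ci,allow_pickle=True)
go([.5542,-.0255,.017])
im=save('wrist','w4.png')
cv2.imwrite('pics/w4c.png',cv2.resize(im[120:270,170:340,::-1],None,fx=4,fy=4,interpolation=cv2.INTER_CUBIC))
E
```

```text
total [-0.0007 -0.0017  0.4824] rows 4 each [-0.0002 -0.0004  0.1206] pos [ 0.5539 -0.0252  0.1617]
```

View pics/w4c.png

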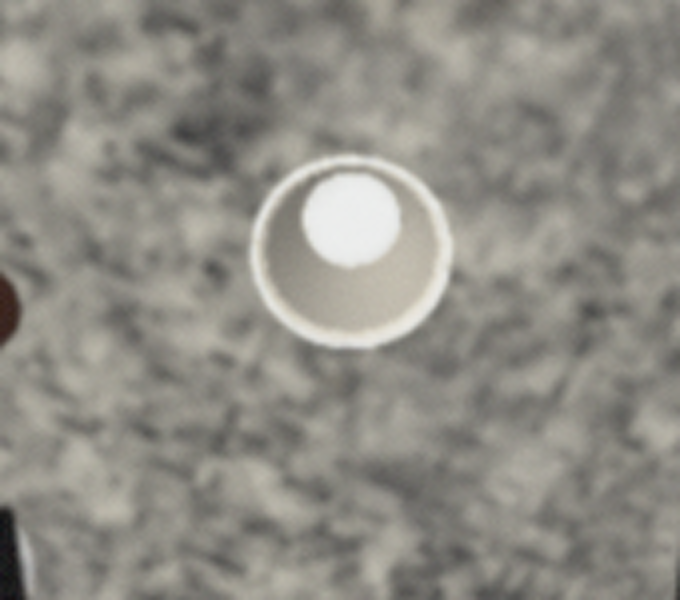

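```bash
python3 - <<'E'
from h import *
ci=np.load('w4.npy',allow_pickle=True).item()
p=at('wrist',257.4,182.4,.037,ci); print(p)
go([(p[0]+.5542)/2,(p[1]-.0256)/2,.017])
E
```

```text
[ 0.55120102 -0.02624163  0.037     ]
total [ 0.0052 -0.0014  0.4833] rows 4 each [ 0.0013 -0.0004  0.1208] pos [ 0.554  -0.0249  0.162 ]
```

The rim centre from the wrist picture is within 3 mm of the top-view value, so I'll descend and grip.

Request:
servo_tool:
  targets:
    - [0.005,-0.001,0.06,0,0,0]
    - [0,0,0.09,0,0,0]
    - [0,0,0.09,0,0,0]
    - [0,0,0.09,0,0,0]
    - [0,0,0.07,0,0,0]
    - [0,0,0.05,0,0,0]
    - [0,0,0.03,0,0,0]
    - [0,0,0,0,0,0]
    - [0,0,0,0,0,0]
    - [0,0,0,0,0,0]

```text
clock: 10.9
position: [0.5539, -0.0265, 0.0196]
eef_rot: [-0.696, 3.061, -0.0]
ft_force: [0.6, -0.5, 1.0]
gripper_width: 0.0853
finger_force: 0.0
```

Request:
servo_tool:
  targets:
    - [0,0,0,0,0,0]
    - [0,0,0,0,0,0]
    - [0,0,0,0,0,0]
    - [0,0,0,0,0,0]
    - [0,0,0,0,0,0]
    - [0,0,0,0,0,0]
    - [0,0,0,0,0,0]
    - [0,0,0,0,0,0]
  jaw: -1
  newtons: 25

```text
clock: 11.7
position: [0.5534, -0.0267, 0.0188]
eef_rot: [-0.696, 3.063, -0.0]
ft_force: [-0.8, 1.5, 4.7]
gripper_width: 0.0444
finger_force: 25.5
```

Request:
servo_tool:
  targets:
    - [0,0,-0.02,0,0,0]
    - [0,0,-0.05,0,0,0]
    - [0,0,-0.09,0,0,0]
    - [0,0,-0.09,0,0,0]
    - [0,0,-0.06,0,0,0]
    - [0,0,-0.03,0,0,0]
    - [0,0,0,0,0,0]
    - [0,0,0,0,0,0]
    - [0,0,0,0,0,0]

```text
clock: 12.6
position: [0.5523, -0.0268, 0.1187]
eef_rot: [0.695, -3.061, -0.001]
ft_force: [-0.3, 0.3, -0.1]
gripper_width: 0.0447
finger_force: 25.6
```

```bash
python3 - <<'E'
from h import *
ci=bot.camera_info('wrist'); np.save('w5.npy',ci,allow_pickle=True)
go([.4965,-.2037,.12])
a=save('wrist','w5.png'); s=save('side','s5.png')
f=lambda i:cv2.resize(i[:,:,::-1],(400,390),interpolation=cv2.INTER_CUBIC)
cv2.imwrite('pics/5.png',np.hstack([f(a[90:384,110:410]),f(s[140:240,230:330])]))
E
```

```text
total [ 0.4226 -0.4515 -0.0036] rows 5 each [ 0.0845 -0.0903 -0.0007] pos [ 0.5523 -0.0268  0.1187]
```

View pics/5.png

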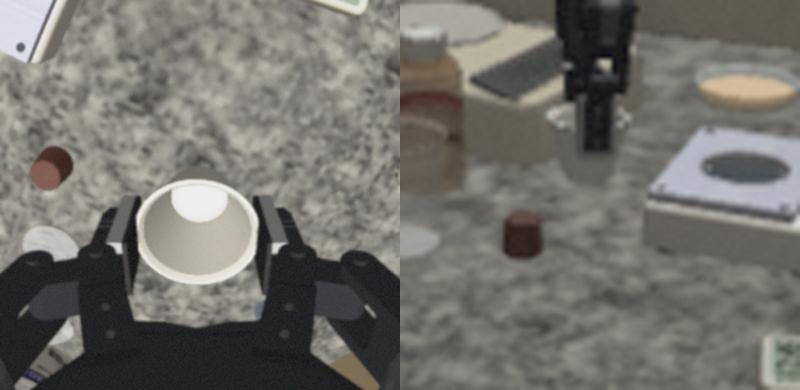

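```bash
python3 - <<'E'
from h import *
ci=np.load('w5.npy',allow_pickle=True).item()
o=bot.get_obs(); p=at('wrist',257.4,263.7,o['position'][2]+.018,ci); print(p,o['position'],R.from_rotvec(o['eef_rot']).inv().apply(p-o['position']))
E
```

```text
[ 0.54857043 -0.02851811  0.13711029] [ 0.55254418 -0.02680517  0.11911029] [ 0.00435833  0.0001822  -0.01799157]
```

The crucible is held upright and centred to within 1–2 mm, and the well is clear. I'll carry it over.

Request:
servo_tool:
  targets:
    - [0.03,-0.032,0,0,0,0]
    - [0.06,-0.064,0,0,0,0]
    - [0.08,-0.085,0,0,0,0]
    - [0.08,-0.085,0,0,0,0]
    - [0.08,-0.085,0,0,0,0]
    - [0.055,-0.06,0,0,0,0]
    - [0.03,-0.033,0,0,0,0]
    - [0.007,-0.007,0,0,0,0]
    - [0,0,0,0,0,0]
    - [0,0,0,0,0,0]

```text
clock: 13.7
position: [0.4975, -0.2028, 0.1201]
eef_rot: [0.697, -3.063, -0.0]
ft_force: [1.3, 0.2, 0.3]
gripper_width: 0.0441
finger_force: 25.6
```

Request:
servo_tool:
  targets:
    - [0,0,0.03,0,0,0]
    - [0,0,0.05,0,0,0]
    - [0,0,0.05,0,0,0]
    - [0,0,0.03,0,0,0]
    - [0,0,0.02,0,0,0]
    - [0,0,0.015,0,0,0]
    - [0,0,0.01,0,0,0]
    - [0,0,0,0,0,0]
    - [0,0,0,0,0,0]

```text
clock: 14.6
position: [0.4976, -0.2036, 0.0592]
eef_rot: [-0.696, 3.063, -0.0]
ft_force: [-0.5, -0.7, -1.4]
gripper_width: 0.0445
finger_force: 25.6
```

Request:
servo_tool:
  targets:
    - [0,0,0.005,0,0,0]
    - [0,0,0.004,0,0,0]
    - [0,0,0,0,0,0]
    - [0,0,0,0,0,0]

```text
clock: 15.0
position: [0.4973, -0.2035, 0.0561]
eef_rot: [0.696, -3.063, -0.0]
ft_force: [-0.1, 0.4, -0.4]
gripper_width: 0.0445
finger_force: 25.6
```

Request:
servo_tool:
  targets:
    - [0,0,0.004,0,0,0]
    - [0,0,0,0,0,0]
    - [0,0,0,0,0,0]

```text
clock: 15.3
position: [0.4977, -0.2034, 0.0558]
eef_rot: [-0.696, 3.063, -0.001]
ft_force: [-2.1, 1.8, 5.4]
gripper_width: 0.0444
finger_force: 26.0
```

Contact at the expected height (0.0558), so I'll release and rise.

Request:
servo_tool:
  targets:
    - [0,0,0,0,0,0]
    - [0,0,0,0,0,0]
    - [0,0,0,0,0,0]
    - [0,0,0,0,0,0]
    - [0,0,0,0,0,0]
    - [0,0,0,0,0,0]
  jaw: 1

```text
clock: 15.9
position: [0.4973, -0.2035, 0.0548]
eef_rot: [0.696, -3.063, -0.0]
ft_force: [-0.4, -0.5, -0.7]
gripper_width: 0.085
finger_force: 0.0
```

Request:
servo_tool:
  targets:
    - [0,0,-0.03,0,0,0]
    - [0,0,-0.07,0,0,0]
    - [0,0,-0.1,0,0,0]
    - [0,0,-0.1,0,0,0]
    - [0,0,-0.1,0,0,0]
    - [0,0,-0.07,0,0,0]
    - [0,0,0,0,0,0]
    - [0,0,0,0,0,0]

```text
clock: 16.7
position: [0.4975, -0.2034, 0.1965]
eef_rot: [-0.696, 3.062, 0.0]
ft_force: [0.5, 0.0, -0.6]
gripper_width: 0.0854
finger_force: 0.0
```

```bash
python3 - <<'E'
from h import *
a=save('wrist','w6.png'); s=save('side','s6.png')
f=lambda i:cv2.resize(i[:,:,::-1],(400,390),interpolation=cv2.INTER_CUBIC)
cv2.imwrite('pics/6.png',np.hstack([f(a[90:290,155:360]),f(s[150:310,210:370])]))
E
```

```text
(no output)
```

View pics/6.png

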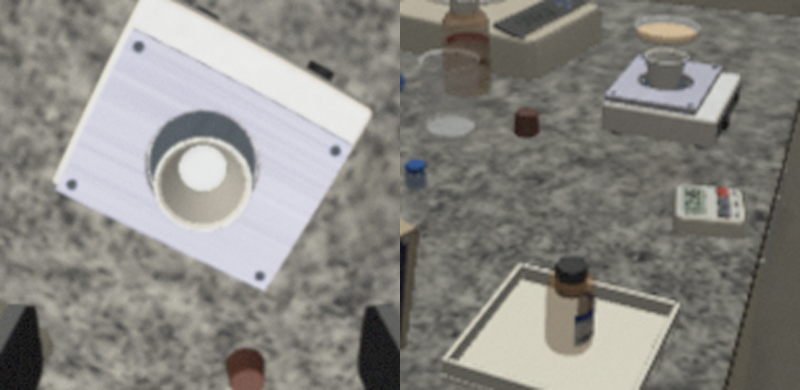

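The crucible stands upright and centred in the well, and the bottle stands upright in the tray. The bystanders are where they were.

```bash
python3 -c "
from workcell import bot; print(bot.job_done())"
```

```text
the job is handed in; nothing more can be done
None
```

The dropper bottle stands upright in the tray and the crucible stands in the heater's well; I handed the job in at about 17 s on the clock, and it returned no verdict.

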